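# Line up a hand stamp over a walnut tag

### The arm

A 7-joint arm with a two-finger parallel gripper is mounted at the origin on the work surface. World frame = base frame: x ahead of the robot, y to its left, z up, the work surface at z = 0. Lengths are in mm, angles in degrees, forces in N, time in s.
With the tool pointing down it reaches from about 400 to 900 mm from the base axis. Payload 5.5 kg.
Tool frame: the origin (TCP) lies on the mounting face of the last link; the fingertips stand 173 mm ahead of it and the grasp point (between the pads) lies 155 mm ahead of it; z points along the fingers, y is the line along which they close (so a half turn about z gives the same grasp; the last joint's range is limited). The gripper opens to 85 mm and grips with 20 to 120 N. Pads are 22 mm wide; open, the fingers measure 114 mm over their backs; the gripper's body (76 mm by 85 mm) begins 54 mm behind the grasp point. The pads swing forward as they close: fully open they stand 13 mm farther back than shut.
Start: joints at [-59.519, 28.699, -24.465, 88.831, 12.651, 65.22, -12.049], TCP at [172.59, 626.665, 404.71] pointing down, gripper open.
Joint ranges: [-164.97, 164.97], [-17.58, 116.51], [-87.97, 89.64], [11.32, 138.91], [-80.73, 260.73], [10.89, 115.49], [-147.41, 147.41]. Speed limits (degrees/s): [147.25, 147.25, 180, 180, 180, 180, 180].

### API

Orientations are given as a 3x3 rotation matrix whose columns are the frame's x, y, z axes.
In Python, from plant import readout, imaging, order gives the robot as it stands. The module is installed in compiled form; this text tells all that it offers.
- The arm moves only by the tool arm_command, never from a script. Its argument "steps" is a list of rows, each an object of numbers: "grip": the opening, from 0 (shut) to 1 (fully open); "dx", "dy", "dz": the shift along the world's x, y, z each as a share of 60 cm, from -1 to 1; "yaw": the turn about the world's z as a share of 45 degrees, from -1 to 1. In form: [{"grip": .., "dx": .., "dy": .., "dz": .., "yaw": ..}, ...]. A call has 1 to 5 rows; each row shifts and turns the commanded pose from where the row before left it; what a row does not reach is not made up. A row lasts 1/8 s, in which the tool goes at most 62.5 mm and 10.7 degrees, less where a joint would pass 70% of its speed; a pose out of reach is approached as far as the arm can. A call with a number of a shift or a turn outside -1 to 1 is refused whole. A call with a gripper value outside its range is refused whole. The fingers move at their own pace and stop on an object; "squeeze" is the grip in N (left out, the last holds). Time passes only in rows, so rows that do not move let the fingers close. It gives the time, the measured TCP pose, the force, the opening and the grip force at its end, in the units of the state.
- readout.state(): the state, without advancing time (a new reading comes with each control period).
- imaging.get_image(name): name is "scene" or "top" or "wrist"; returns a dict with "color" (420x560x3 uint8, blue, green, red), "mtx" (3x3 intrinsics, pixels), "pose" (4x4, takes a point from camera to world coordinates). Camera axes: x right, y down, z forward; pixel columns grow to the right and rows downward; lengths in mm; the calibration is good to about 2 mm. A picture is of the moment at which its call begins. There is no depth.
- order.finish_job(): hands the job in; it is judged then, once.
The state is a dict: "t": time; "joints": joint angles; "qd": joint speeds; "tau": joint torques, N m; "position": TCP position; "ee_rot": TCP orientation; "ft_force": force on the tool from outside, world axes, zero at the start; "moment": the same for the moment, N m; "finger_gap": finger opening in mm; "grip_force": force on a finger pad.
Only numpy, scipy, OpenCV 4.12 (cv2) and the standard library are available. Lean on these libraries where they do the work, as an engineer would, in place of code of your own. Each camera call takes 0.05 s, during which the arm holds its last target. There are 200 camera calls.

### The job

Lift the lid of the blue stamp case right open until it rests back on its stop, then take out the hand stamp with the pale wooden handle and brass foot and carry it up and over the rack of foil rolls to the dark walnut tag blank. Finish while still holding the stamp in the gripper, upright and still, hovering about 1 cm above the walnut blank, centred on it with the long sides of foot and blank parallel (either way round), ready to be pressed. Never let the stamp touch the blank or its jig, do not bump the rack, leave everything else in its place and leave the lid open.

Things in the scene. Friction and masses are not known exactly. Their poses are not given: they have to be found in the camera images.
- case: Blue open-topped case fixed to the table, 160 (x) x 260 (y) x 95 mm high, walls and floor 6 mm. Origin: centre of its underside; x points from its front (robot side) to its hinge side, y along its long side, z up. Two stamps stand upright on its floor, near its middle in x and about 60 mm either side of the middle in y; which is on which side varies.
- case_lid (a joint): Angle of the case's lid in rad: 0 shut, grows as it opens upward and away from the robot, 1.9 lying back on its stop. Flat blue lid 160 x 260 x 8 mm, 0.2 kg, hinged along the far (+x) top edge of the case; it moves freely, falls shut below about 1.55 and falls open by itself to the stop beyond about 1.65.
- lid_tab (a point): Grip point on the brass pull tab at the middle of the lid's front edge: tab 22 mm wide (case y), 10 mm thick, sticking out 44 mm in the lid's plane; the point is 26 mm out from that edge, 186 mm from the hinge line, 5 mm above it when shut (100 mm above the table). Pinched across its width it pivots between the fingers. Axes as the case's when shut; they turn with the lid.
- lid_hinge (a point): Middle of the lid's hinge line: on the case's far top edge, 95 mm above the table, 80 mm from the case's centre along its x. The hinge line runs along the case's y; a positive angle is a turn about +y (the tab goes up, then away).
- stamp: The hand stamp to use: brass foot 50 (x) x 24 (y) x 14 mm, brass neck to 20 mm, then a pale wooden upright handle of square section 24 x 24 mm, sides parallel to the foot's, from 20 to 80 mm above the underside. About 0.2 kg, loose, standing upright in the case. Origin: centre of the foot's underside; x along the foot's long side, z up the handle.
- black_stamp: The other hand stamp, same shape and size, black handle and steel foot; it stays in the case. Origin as for the stamp.
- walnut_top (a point): Centre of the top face of the dark brown walnut blank, 64 (x) x 40 (y) mm, 14 mm above the table. x along the blank's long side, z up. The blank is fixed in its jig.
- walnut_jig: Aluminium jig plate fixed to the table, 90 (x) x 70 (y) x 8 mm, with the 6 mm thick dark walnut blank on its middle and six small dark pins around it that are 2 mm lower than the blank. Origin: centre of its underside, axes as the blank's.
- white_jig: Jig of the same shape with a white-painted blank, not used. Origin: centre of its underside. It and the walnut jig trade places.
- rack: Foil rack fixed to the table between case and jigs, the obstacle: grey base 320 (x) x 70 (y) mm, a bar along x with five coloured foil rolls of 66 mm diameter; highest point 113 mm above the table. Origin: centre of its underside; x along the bar.
- gold_roll: Loose gold foil roll standing on end beside the rack, 42 mm diameter, 100 mm high, origin at its underside. Leave alone.
- glue_jar: Loose jar with an orange cap, 52 mm diameter, 75 mm high, origin at its underside. Leave alone.
- driver: Loose screwdriver with a red handle lying on the left of the table, 170 mm long. Leave alone.
- brush: Loose brush lying on the right of the table, 180 mm long. Leave alone.
- hex_key: Loose steel hex key lying on the right of the table, 100 mm long. Leave alone.
- pallet: Loose brass bar tool with a wooden handle lying on the left of the table, 185 mm long. Leave alone.
There are look-alikes about, which are no part of the job. Leave any red look-alike of the walnut_jig alone.

How it is judged (in metres and radians):
On the way, in this order (a step that is already met when the one before it is completed fails the run):
1. the lid is open and resting on its stop (value of joint case_lid above 1.82 rad), for 0.2 s.
2. the stamp is lifted clear out of the case in the gripper (height (world z) of stamp above 0.1 m and contact force between the fingers and stamp above 1 N), for 0.1 s.
3. the stamp passes over the foil rack (height (world z) of stamp above 0.113 m and y of stamp in the frame of rack between -0.035 and 0.035 m and x of stamp in the frame of rack between -0.2 and 0.2 m), for 0.02 s.
At the end, for the whole second after the job is handed in: Stamp held still by the fingers (over 1 N), underside 3-20 mm above the walnut blank, not touching it or its jig, centres within 8 mm, long sides within 0.14 rad, upright within 0.12 rad; lid open past 1.8 rad; standing roll and jar within 20 mm, other loose things within 30 mm of their starts (z of stamp in the frame of walnut_top between 0.003 and 0.02 m and horizontal distance between stamp and walnut_top below 0.008 m and angle between the x axis of stamp and the x axis of walnut_top, either way round below 0.14 rad and angle between stamp's own z axis and vertical below 0.12 rad and linear speed of stamp below 0.02 m/s and contact force between the fingers and stamp above 1 N and contact force between stamp and walnut_jig below 0.1 N and value of joint case_lid above 1.8 rad and distance of each of black_stamp, driver, brush, hex_key, pallet from where it was at the start of the episode below 0.03 m and distance of each of gold_roll, glue_jar from where it was at the start of the episode below 0.02 m); the arm keeps its last pose, push and grip.
It fails at once if the stamp touches the walnut blank or its jig (contact force between stamp and walnut_jig above 0.5 N).
It fails at once if the stamp bumps the foil rack (contact force between stamp and rack above 1 N).
It fails at once if the arm or fingers bump the foil rack (contact force between any of the arm, the fingers and rack above 3 N).
It fails at once if a bystander is shifted or knocked over (distance of any of black_stamp, driver, brush, hex_key, pallet from where it was at the start of the episode above 0.03 m or distance of any of gold_roll, glue_jar from where it was at the start of the episode above 0.02 m or angle between any of gold_roll, black_stamp's own z axis and vertical above 0.3 rad).
It also fails if it takes over 59 s, if anything falls off the work surface, if the arm or the gripper's body presses on something with over 40 N, if the wrist force passes 120 N, or if a joint passes its speed limit or range.

## Working session

There is one attempt and no reset: what is moved stays moved. The work goes in short steps, Python scripts to look and compute and a tool call to move; the robot and the scene stay as the last step left them, time stands still between calls to the robot, and variables do not carry over. Pictures are saved under pics/ and viewed, at most 10 in all, crops included, and the job is handed in when it is done.

Besides the shell and the picture viewer there is one more tool, called after "Request:" as name(argument=value, ...), one argument or row to a line, values as JSON. arm_command: Moves the arm, as the interface text tells. Its arguments: {"type":"object","properties":{"steps":{"type":"array"},"squeeze":{"type":"number"}},"required":["steps"]}

```bash
mkdir -p pics; cat > h.py <<'E'
import numpy as np, cv2
from plant import readout, imaging, order
def grab(n,f=None):
    d=imaging.get_image(n)
    if f: cv2.imwrite('pics/'+f,d['color']); np.savez('pics/'+f[:-4],**d)
    return d
def ray(d,uv,z):
    P=np.array(d['pose']);K=np.array(d['mtx'])
    r=P[:3,:3]@np.linalg.solve(K,[uv[0],uv[1],1.]);o=P[:3,3]
    return o+r*(z-o[2])/r[2]
def proj(d,p):
    P=np.array(d['pose']);K=np.array(d['mtx'])
    q=K@(P[:3,:3].T@(np.array(p)-P[:3,3]));return q[:2]/q[2]
E
python3 - <<'E'
from h import *
a=grab('top','top0.png');b=grab('scene','scene0.png')
for d in(a,b):print(np.round(d['mtx'],1).tolist(),np.round(d['pose'],3).tolist())
s=readout.state();print(s['t'],s['position'],np.round(s['ee_rot'],3).tolist(),s['finger_gap'])
E
```

```text
[[404.7, 0.0, 281.7], [0.0, 404.7, 209.4], [0.0, 0.0, 1.0]] [[-0.008, -0.985, 0.172, 313.588], [-1.0, 0.007, -0.011, 46.962], [0.009, -0.172, -0.985, 1230.124], [0.0, 0.0, 0.0, 1.0]]
[[487.0, 0.0, 272.2], [0.0, 487.0, 200.1], [0.0, 0.0, 1.0]] [[-0.725, 0.589, -0.356, 1164.55], [0.688, 0.624, -0.37, 724.653], [0.004, -0.513, -0.858, 1635.751], [0.0, 0.0, 0.0, 1.0]]
0.1 [172.57018201 626.35263433 403.76548426] [[-0.964, 0.266, -0.001], [0.266, 0.964, -0.002], [0.0, -0.002, -1.0]] 85.01669042341032
```

View pics/top0.png

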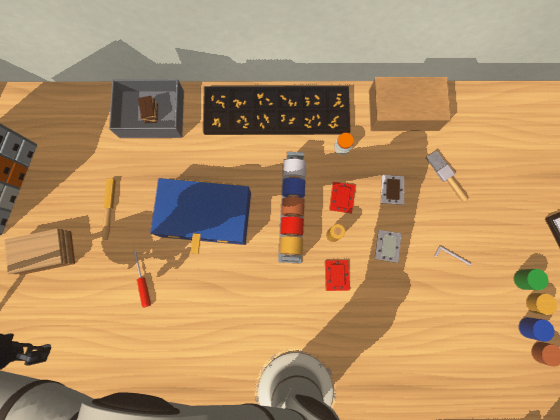

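View pics/scene0.png

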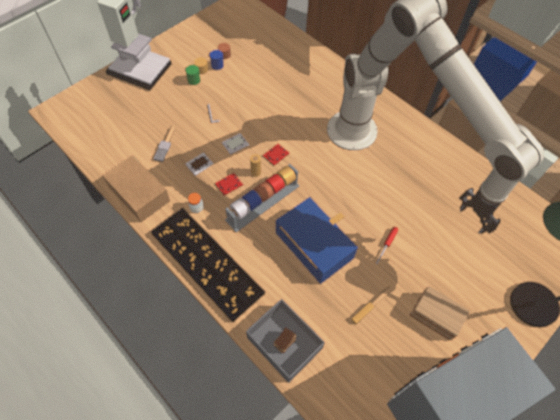

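The top view shows the shut blue case at about (201,211) with its tab at (196,243), and the rack at (292,207). Four plates could be the jig: red at (342,197) and (337,275), aluminium with a white blank at (388,246), and aluminium with a dark brown blank at (392,189). The last one fits the description. The gold roll is at (336,232) and the jar at (345,143). I'll confirm in one crop and measure.

```bash
python3 - <<'E'
from h import *
a=np.load('pics/top0.npz');b=np.load('pics/scene0.npz');im=a['color']
hsv=cv2.cvtColor(im,cv2.COLOR_BGR2HSV)
c=np.hstack([cv2.resize(im[165:265,140:260],None,fx=3.3,fy=3.3,interpolation=2),cv2.resize(im[165:265,320:440],None,fx=3.3,fy=3.3,interpolation=2)])
cv2.imwrite('pics/crop0.png',c)
def comp(m,box):
    z=np.zeros_like(m);x0,y0,x1,y1=box;z[y0:y1,x0:x1]=m[y0:y1,x0:x1]
    n,l,s,ce=cv2.connectedComponentsWithStats(z);i=1+np.argmax(s[1:,4]);return (l==i).astype(np.uint8)
def rect(m,d,z,t):
    cs=max(cv2.findContours(m,0,1)[0],key=cv2.contourArea).reshape(-1,2)
    w=np.array([ray(d,p,z)[:2] for p in cs],np.float32);r=cv2.minAreaRect(w)
    yy,xx=np.nonzero(m);cen=np.mean([ray(d,(x,y),z)[:2] for x,y in zip(xx,yy)],0)
    print(t,np.round(r[0],1),np.round(r[1],1),round(r[2],1),'mean',np.round(cen,1))
# values on blue
blue=cv2.inRange(hsv,(100,120,20),(130,255,255))
m=comp(blue,(140,165,260,260))
v=hsv[...,2][m>0];print(np.histogram(v,12))
rect(m,a,103,'blue all')
brass=cv2.inRange(hsv,(12,130,100),(30,255,255))
print(hsv[243,196],hsv[255,205],hsv[189,392],hsv[181,384])
dark=cv2.inRange(hsv,(0,0,0),(179,255,95));rect(comp(dark,(380,175,406,204)),a,14,'walnut')
al=cv2.inRange(hsv,(0,0,60),(179,60,255));rect(comp(al,(372,165,412,210)),a,8,'jig')
for i in range(236,258):print(i,[tuple(map(int,hsv[i,x])) for x in (186,193,196,199)])
E
```

```text
(array([ 411, 2656,  102,   51,   12,    5,    4,   19,  513, 1083,  127,
          4]), array([ 90.        ,  96.66666667, 103.33333333, 110.        ,
       116.66666667, 123.33333333, 130.        , 136.66666667,
       143.33333333, 150.        , 156.66666667, 163.33333333,
       170.        ]))
blue all [509.7 266.1] [257.3 162.3] 84.3 mean [511.  265.6]
[ 19 181 230] [ 16 134 228] [ 12 154  73] [  6  23 167]
walnut [ 587.2 -308.4] [52.5 76.5] 87.0 mean [ 587.7 -308.8]
jig [ 587.9 -308.4] [68.5 90.4] 86.6 mean [ 586.7 -307. ]
236 [(110, 156, 157), (18, 170, 222), (19, 185, 226), (18, 182, 224)]
237 [(123, 81, 69), (18, 173, 223), (19, 182, 227), (18, 184, 216)]
238 [(122, 68, 71), (19, 175, 230), (19, 183, 227), (18, 183, 208)]
239 [(3, 35, 80), (19, 180, 229), (18, 183, 228), (18, 177, 189)]
240 [(16, 137, 158), (20, 183, 229), (19, 184, 227), (18, 178, 169)]
241 [(16, 133, 152), (19, 180, 231), (19, 180, 229), (18, 175, 162)]
242 [(15, 132, 154), (19, 183, 229), (19, 183, 229), (18, 178, 155)]
243 [(15, 137, 154), (19, 182, 231), (19, 181, 230), (18, 170, 168)]
244 [(16, 135, 
[... 250 characters left out ...]
146, 206)]
248 [(15, 137, 186), (19, 181, 232), (19, 179, 232), (16, 147, 196)]
249 [(16, 137, 153), (19, 182, 230), (19, 179, 233), (15, 140, 220)]
250 [(15, 136, 152), (19, 182, 231), (19, 181, 233), (16, 143, 218)]
251 [(15, 133, 151), (19, 181, 232), (20, 183, 233), (16, 140, 221)]
252 [(15, 137, 155), (19, 180, 232), (19, 179, 233), (16, 140, 224)]
253 [(15, 138, 152), (17, 154, 218), (18, 166, 230), (15, 141, 219)]
254 [(14, 137, 145), (16, 138, 223), (16, 134, 225), (16, 136, 225)]
255 [(15, 138, 148), (16, 135, 226), (17, 137, 227), (16, 135, 227)]
256 [(16, 138, 148), (16, 137, 227), (17, 134, 229), (16, 135, 230)]
257 [(16, 132, 154), (16, 135, 232), (17, 136, 233), (17, 133, 232)]
```

View pics/crop0.png

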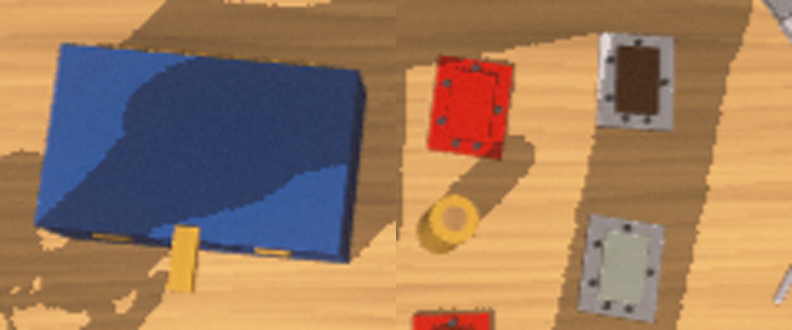

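The crop confirms the dark brown blank on aluminium pins plate (crop 638,80) next to the white one (622,268); the tab is at crop (184,258). Next I'll measure the tab and the case axes.

```bash
python3 - <<'E'
from h import *
a=np.load('pics/top0.npz');b=np.load('pics/scene0.npz')
def tabm(d,box,name):
    hsv=cv2.cvtColor(d['color'],cv2.COLOR_BGR2HSV)
    m=cv2.inRange(hsv,(15,158,140),(30,255,255));z=np.zeros_like(m);x0,y0,x1,y1=box;z[y0:y1,x0:x1]=m[y0:y1,x0:x1]
    yy,xx=np.nonzero(z);cs=max(cv2.findContours(z,0,1)[0],key=cv2.contourArea).reshape(-1,2)
    r=cv2.minAreaRect(np.array([ray(d,p,105)[:2] for p in cs],np.float32));print(name,len(xx),r)
tabm(a,(186,228,206,256),'top');tabm(b,(322,205,352,232),'scene')
# lid top corners in top image (crop /3.3 + offset)
for c in [(62,45),(359,71),(348,262),(36,222)]:
    print(np.round(ray(a,(140+c[0]/3.3,165+c[1]/3.3),103),1))
hs=cv2.cvtColor(b['color'],cv2.COLOR_BGR2HSV)
m=cv2.inRange(hs,(100,90,20),(130,255,255));m[:190]=0;m[290:]=0;m[:,:265]=0;m[:,365:]=0
c=max(cv2.findContours(m,0,1)[0],key=cv2.contourArea);q=cv2.approxPolyDP(c,6,True).reshape(-1,2)
for p in q:print(p,np.round(ray(b,p,103),1))
cv2.imwrite('pics/c1.png',cv2.resize(b['color'][130:290,150:370],None,fx=3.5,fy=3.5,interpolation=2))
E
```

```text
top 153 ((415.87359619140625, 276.273681640625), (22.761991500854492, 53.75727462768555), 83.37857055664062)Traceback (most recent call last):
  File "<stdin>", line 8, in <module>
  File "<stdin>", line 6, in tabm
ValueError: max() iterable argument is empty
```

```bash
python3 - <<'E'
from h import *
a=np.load('pics/top0.npz');b=np.load('pics/scene0.npz')
for c in [(62,45),(359,71),(348,262),(36,222)]:
    print(np.round(ray(a,(140+c[0]/3.3,165+c[1]/3.3),103),1))
hs=cv2.cvtColor(b['color'],cv2.COLOR_BGR2HSV)
m=cv2.inRange(hs,(100,90,20),(130,255,255));m[:190]=0;m[290:]=0;m[:,:265]=0;m[:,365:]=0
c=max(cv2.findContours(m,0,1)[0],key=cv2.contourArea);q=cv2.approxPolyDP(c,6,True).reshape(-1,2)
for p in q:print(p,np.round(ray(b,p,103),1))
print('tab',proj(b,(407,277,105)))
for name,p in dict(rackR=(292,207)).items():print(name,ray(a,p,113))
for p in [(284,262),(302,262),(284,156),(303,156)]:print('rackcorner',np.round(ray(a,p,10),0))
for t,p in dict(gold=(341,228),jar=(345,140)).items():print(t,np.round(ray(a,p,100 if t=='gold' else 75),0))
E
```

```text
[601.8 385.5 103. ]
[577.1 128.4 103. ]
[412.  136.7 103. ]
[447.8 400.7 103. ]
[308 199] [430.6 151.4 103. ]
[277 223] [582.5 145.4 103. ]
[322 280] [622.5 404.4 103. ]
[356 247] [448.5 401.7 103. ]
tab [337.6528677 216.6371482]
rackR [515.04517048   6.17714755 113.        ]
rackcorner [367.  29.  10.]
rackcorner [366. -25.  10.]
rackcorner [696.  25.  10.]
rackcorner [696. -34.  10.]
gold [ 456. -132.  100.]
jar [ 724. -156.   75.]
```

Request:
arm_command(
  steps=[
    {"grip":1,"dx":0.055,"dy":-0.083,"dz":0,"yaw":0.1},
    {"grip":1,"dx":0.055,"dy":-0.083,"dz":0,"yaw":0.118},
    {"grip":1,"dx":0.055,"dy":-0.083,"dz":0,"yaw":0},
    {"grip":1,"dx":0.055,"dy":-0.083,"dz":0,"yaw":0},
    {"grip":1,"dx":0.055,"dy":-0.083,"dz":0,"yaw":0},
  ],
  squeeze=30,
)

```text
t: 0.72
position: [338.4, 375.7, 404.5]
ee_rot: [[-0.995, 0.098, -0.0], [0.098, 0.995, -0.0], [0.0, -0.0, -1.0]]
ft_force: [1.6, -0.5, -0.6]
finger_gap: 85.2
grip_force: 0.0
```

Request:
arm_command(
  steps=[
    {"grip":1,"dx":0.057,"dy":-0.084,"dz":0,"yaw":0},
    {"grip":1,"dx":0.057,"dy":-0.084,"dz":0,"yaw":0},
    {"grip":1,"dx":0,"dy":0,"dz":-0.05,"yaw":0},
    {"grip":1,"dx":0,"dy":0,"dz":-0.05,"yaw":0},
    {"grip":1,"dx":0,"dy":0,"dz":0,"yaw":0},
  ],
)

```text
t: 1.35
position: [405.0, 275.9, 342.6]
ee_rot: [[-0.995, 0.098, -0.005], [0.098, 0.995, -0.003], [0.004, -0.003, -1.0]]
ft_force: [-0.6, 0.4, 0.2]
finger_gap: 85.6
grip_force: 0.0
```

```bash
python3 - <<'E'
from h import *
d=grab('wrist','w0.png')
print(readout.state()['position'])
print(np.round(proj(d,(406,276.5,105)),0))
hsv=cv2.cvtColor(d['color'],cv2.COLOR_BGR2HSV)
m=cv2.inRange(hsv,(15,158,140),(30,255,255));m=cv2.morphologyEx(m,2,np.ones((5,5)))
for c in cv2.findContours(m,0,1)[0]:
    if cv2.contourArea(c)>300:
        w=np.array([ray(d,p,105)[:2] for p in c.reshape(-1,2)],np.float32);print(cv2.boundingRect(c),cv2.minAreaRect(w))
E
```

```text
[405.55458974 276.64893001 344.06386126]
[281. 223.]
```

View pics/w0.png

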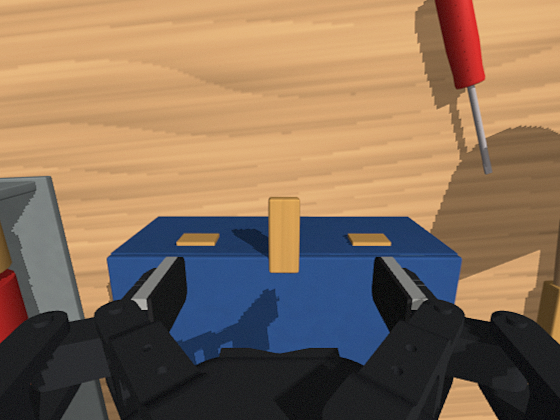

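The wrist view shows the tab at columns 269–300, rows 198–272, between the fingers. I'll turn its corners into points on z = 105.

```bash
python3 - <<'E'
from h import *
d=np.load('pics/w0.npz')
for p in [(269,201),(298.5,201),(269.5,271.5),(298.5,271.5),(108,258),(459,257)]: print(p,np.round(ray(d,p,105 if p[1]!=258 and p[1]!=257 else 103),1))
E
```

```text
(269, 201) [389.3 270.  105. ]
(298.5, 201) [391.3 290.1 105. ]
(269.5, 271.5) [442.  264.8 105. ]
(298.5, 271.5) [444.  285.8 105. ]
(108, 258) [421.  148.9 103. ]
(459, 257) [444.6 402.2 103. ]
```

Request:
arm_command(
  steps=[
    {"grip":1,"dx":0.003,"dy":0.0025,"dz":-0.075,"yaw":0},
    {"grip":1,"dx":0,"dy":0,"dz":-0.076,"yaw":0},
    {"grip":0,"dx":0,"dy":0,"dz":0,"yaw":0},
    {"grip":0,"dx":0,"dy":0,"dz":0,"yaw":0},
    {"grip":0,"dx":0,"dy":0,"dz":0,"yaw":0},
  ],
)

```text
t: 2.02
position: [408.8, 279.2, 256.4]
ee_rot: [[-0.995, 0.097, 0.004], [0.097, 0.995, 0.002], [-0.003, 0.003, -1.0]]
ft_force: [-0.1, -1.0, 0.9]
finger_gap: 32.1
grip_force: 0.0
```

Request:
arm_command(
  steps=[
    {"grip":0,"dx":0,"dy":0,"dz":0,"yaw":0},
    {"grip":0,"dx":0,"dy":0,"dz":0,"yaw":0},
  ],
)

```text
t: 2.28
position: [408.6, 277.9, 256.2]
ee_rot: [[-0.995, 0.098, 0.002], [0.098, 0.995, -0.0], [-0.003, -0.0, -1.0]]
ft_force: [-1.2, -4.5, 9.8]
finger_gap: 21.3
grip_force: 31.8
```

```bash
python3 - <<'E'
from h import *
s=readout.state();p=s['position'];print(p,s['finger_gap'],s['grip_force'])
R=np.hypot(186,5);o=np.degrees(np.arctan2(5,186))
ang=np.arange(0,101,5);u=np.array([.9957,-.093])
f=-R*np.cos(np.radians(ang+o));z=R*np.sin(np.radians(ang+o))
P=np.c_[np.outer(f,u),z];
for a,q in zip(ang[1:],np.diff(P,axis=0)/600):print(a,np.round(q,4))
print(P[-1]-P[0])
E
```

```text
[408.59160817 277.93193771 256.23003438] 21.259622461248718 31.753208935260773
5 [ 0.0019 -0.0002  0.027 ]
10 [ 0.0042 -0.0004  0.0267]
15 [ 0.0065 -0.0006  0.0262]
20 [ 0.0088 -0.0008  0.0256]
25 [ 0.011  -0.001   0.0247]
30 [ 0.0131 -0.0012  0.0237]
35 [ 0.0151 -0.0014  0.0224]
40 [ 0.017  -0.0016  0.021 ]
45 [ 0.0187 -0.0017  0.0194]
50 [ 0.0203 -0.0019  0.0177]
55 [ 0.0218 -0.002   0.0159]
60 [ 0.0231 -0.0022  0.0139]
65 [ 0.0242 -0.0023  0.0118]
70 [ 0.0252 -0.0023  0.0097]
75 [ 0.0259 -0.0024  0.0074]
80 [ 0.0264 -0.0025  0.0051]
85 [ 0.0268 -0.0025  0.0028]
90 [ 0.0269 -0.0025  0.0005]
95 [ 0.0269 -0.0025 -0.0019]
100 [ 0.0266 -0.0025 -0.0043]
[222.26274263 -20.75970178 177.30600117]
```

Request:
arm_command(
  steps=[
    {"grip":0,"dx":0.002,"dy":0,"dz":0.027,"yaw":0},
    {"grip":0,"dx":0.004,"dy":-0.0005,"dz":0.0267,"yaw":0},
    {"grip":0,"dx":0.0065,"dy":-0.0005,"dz":0.0262,"yaw":0},
    {"grip":0,"dx":0.009,"dy":-0.001,"dz":0.0255,"yaw":0},
    {"grip":0,"dx":0.011,"dy":-0.001,"dz":0.0247,"yaw":0},
  ],
)

```text
t: 2.9
position: [427.4, 276.2, 333.0]
ee_rot: [[-0.995, 0.097, -0.001], [0.097, 0.995, -0.001], [0.001, -0.001, -1.0]]
ft_force: [3.5, -2.5, -4.4]
finger_gap: 21.2
grip_force: 30.5
```

Request:
arm_command(
  steps=[
    {"grip":0,"dx":0.013,"dy":-0.001,"dz":0.0237,"yaw":0},
    {"grip":0,"dx":0.015,"dy":-0.0015,"dz":0.0225,"yaw":0},
    {"grip":0,"dx":0.017,"dy":-0.0015,"dz":0.021,"yaw":0},
    {"grip":0,"dx":0.0187,"dy":-0.0017,"dz":0.0194,"yaw":0},
    {"grip":0,"dx":0.0203,"dy":-0.002,"dz":0.0177,"yaw":0},
  ],
)

```text
t: 3.52
position: [478.1, 271.3, 395.1]
ee_rot: [[-0.995, 0.098, -0.002], [0.098, 0.995, -0.001], [0.001, -0.001, -1.0]]
ft_force: [0.4, -5.6, -5.0]
finger_gap: 21.2
grip_force: 32.5
```

Request:
arm_command(
  steps=[
    {"grip":0,"dx":0.0218,"dy":-0.002,"dz":0.016,"yaw":0},
    {"grip":0,"dx":0.023,"dy":-0.002,"dz":0.014,"yaw":0},
    {"grip":0,"dx":0.0242,"dy":-0.0023,"dz":0.0118,"yaw":0},
    {"grip":0,"dx":0.0252,"dy":-0.0023,"dz":0.0097,"yaw":0},
    {"grip":0,"dx":0.026,"dy":-0.0025,"dz":0.0074,"yaw":0},
  ],
)

```text
t: 4.15
position: [550.3, 264.4, 430.0]
ee_rot: [[-0.995, 0.098, -0.002], [0.098, 0.995, -0.002], [0.002, -0.002, -1.0]]
ft_force: [-1.9, -5.0, -4.6]
finger_gap: 21.4
grip_force: 37.2
```

Request:
arm_command(
  steps=[
    {"grip":0,"dx":0.0264,"dy":-0.0025,"dz":0.005,"yaw":0},
    {"grip":0,"dx":0.0268,"dy":-0.0025,"dz":0.0028,"yaw":0},
    {"grip":0,"dx":0.027,"dy":-0.0025,"dz":0.0005,"yaw":0},
    {"grip":0,"dx":0.027,"dy":-0.0025,"dz":-0.002,"yaw":0},
    {"grip":0,"dx":0.0266,"dy":-0.0025,"dz":-0.0043,"yaw":0},
  ],
)

```text
t: 4.78
position: [630.8, 256.5, 431.2]
ee_rot: [[-0.995, 0.098, -0.002], [0.098, 0.995, -0.002], [0.002, -0.002, -1.0]]
ft_force: [-2.5, -5.4, -2.0]
finger_gap: 21.1
grip_force: 41.1
```

Request:
arm_command(
  steps=[
    {"grip":0,"dx":0.018,"dy":-0.0015,"dz":-0.0045,"yaw":0},
    {"grip":0,"dx":0,"dy":0,"dz":0,"yaw":0},
  ],
)

```text
t: 5.03
position: [642.1, 255.4, 428.3]
ee_rot: [[-0.995, 0.099, -0.001], [0.099, 0.995, -0.002], [0.001, -0.002, -1.0]]
ft_force: [-2.5, -6.1, -1.4]
finger_gap: 21.2
grip_force: 41.1
```

Request:
arm_command(
  steps=[
    {"grip":1,"dx":0,"dy":0,"dz":0,"yaw":0},
    {"grip":1,"dx":0,"dy":0,"dz":0,"yaw":0},
    {"grip":1,"dx":0,"dy":0,"dz":0,"yaw":0},
    {"grip":1,"dx":0,"dy":0,"dz":0.05,"yaw":0},
    {"grip":1,"dx":0,"dy":0,"dz":0.06,"yaw":0},
  ],
)

```text
t: 5.65
position: [640.6, 257.3, 494.8]
ee_rot: [[-0.995, 0.097, -0.001], [0.097, 0.995, -0.0], [0.001, -0.0, -1.0]]
ft_force: [1.6, 1.3, 0.1]
finger_gap: 85.2
grip_force: 0.0
```

Request:
arm_command(
  steps=[
    {"grip":1,"dx":-0.06,"dy":0.005,"dz":0.01,"yaw":0},
    {"grip":1,"dx":-0.06,"dy":0.005,"dz":0,"yaw":0},
    {"grip":1,"dx":-0.06,"dy":0.005,"dz":0,"yaw":0},
    {"grip":1,"dx":-0.06,"dy":0.005,"dz":0,"yaw":0},
    {"grip":1,"dx":0,"dy":0,"dz":0,"yaw":0},
  ],
)

```text
t: 6.28
position: [494.2, 270.5, 501.7]
ee_rot: [[-0.996, 0.093, 0.001], [0.093, 0.996, 0.001], [-0.001, 0.001, -1.0]]
ft_force: [0.2, 0.6, -0.0]
finger_gap: 85.4
grip_force: 0.0
```

```bash
python3 - <<'E'
from h import *
d=grab('wrist','w1.png');t=grab('top','top1.png')
print(readout.state()['position'],np.round(d['pose'],3).tolist())
c=cv2.resize(t['color'][140:260,140:260],(420,420),interpolation=2)
cv2.imwrite('pics/m1.png',cv2.resize(np.hstack([d['color'],c]),(784,336)))
E
```

```text
[496.9590186  269.11392379 501.40977192] [[0.093, 0.959, 0.269, 427.1], [0.996, -0.09, -0.024, 277.099], [0.001, 0.27, -0.963, 470.674], [0.0, 0.0, 0.0, 1.0]]
```

View pics/m1.png

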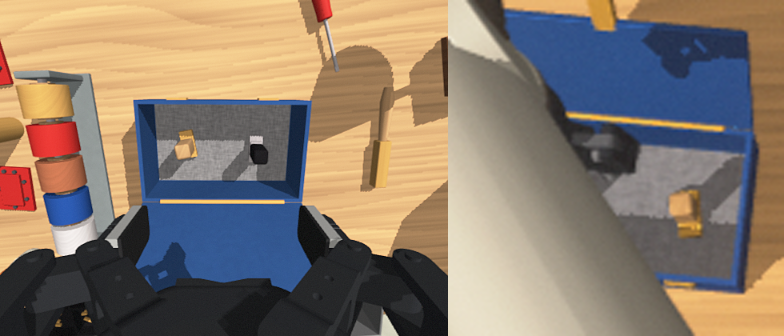

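The lid lies back on its stop. In the wrist view the stamp with pale handle and brass foot is at about (230,184) in full-resolution pixels, and the black one at (323,187), so the pale one is on the -y side. I'll enlarge it.

```bash
python3 - <<'E'
from h import *
d=np.load('pics/w1.npz');t=np.load('pics/top1.npz')
A=cv2.resize(d['color'][150:215,200:265],(390,390),interpolation=cv2.INTER_CUBIC)
B=cv2.resize(t['color'][185:225,185:225],(390,390),interpolation=cv2.INTER_CUBIC)
cv2.imwrite('pics/m2.png',np.hstack([A,B]))
E
```

```text
(no output)
```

View pics/m2.png

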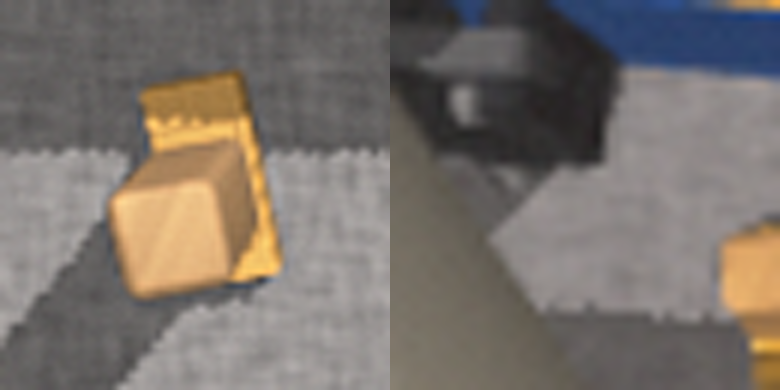

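```bash
python3 - <<'E'
from h import *
d=np.load('pics/w1.npz')
def P(c,z):return ray(d,(200+c[0]/6-.4,150+c[1]/6-.4),z)[:2]
q=np.array([P(c,86) for c in [(110,200),(216,181),(233,281),(132,299)]])
print(q.round(1),q.mean(0).round(1))
e=np.roll(q,-1,0)-q
print(np.linalg.norm(e,axis=1),np.degrees(np.arctan2(e[:,1],e[:,0])))
f=np.array([P(c,20) for c in [(138,92),(242,71),(282,274)]])
e=np.diff(f,axis=0);print(f.round(1),(f[0]+f[2])/2,np.linalg.norm(e,axis=1),np.degrees(np.arctan2(e[:,1],e[:,0])))
E
```

```text
[[496.1 194.4]
 [494.2 216.9]
 [515.7 217.7]
 [517.6 195.9]] [505.9 206.2]
[22.59345029 21.55799266 21.84268656 21.56907644] [  94.86738444    2.06511905  -85.04150947 -175.93795981]
[[482.5 190.7]
 [479.8 216.3]
 [530.3 219.7]] [506.39190367 205.24398018] [25.65896402 50.65317386] [95.95535304  3.94640387]
```

Request:
arm_command(
  steps=[
    {"grip":0.55,"dx":0.0075,"dy":-0.053,"dz":-0.04,"yaw":0.11},
    {"grip":0.55,"dx":0.0075,"dy":-0.053,"dz":-0.04,"yaw":0.1},
    {"grip":0.55,"dx":0,"dy":0,"dz":-0.08,"yaw":0},
    {"grip":0.55,"dx":0,"dy":0,"dz":-0.08,"yaw":0},
    {"grip":0.55,"dx":0,"dy":0,"dz":0,"yaw":0},
  ],
)

```text
t: 7.0
position: [505.4, 203.9, 353.0]
ee_rot: [[-0.998, -0.066, -0.007], [-0.066, 0.998, -0.003], [0.008, -0.002, -1.0]]
ft_force: [0.8, -0.1, 0.5]
finger_gap: 47.0
grip_force: 0.0
```

```bash
python3 - <<'E'
from h import *
s=readout.state();print(s['position'],s['finger_gap'],np.degrees(np.arctan2(s['ee_rot'][1][1],s['ee_rot'][0][1])))
d=grab('wrist','w2.png');print(proj(d,(506,205.8,86)))
im=d['color'].copy();cv2.circle(im,tuple(int(v) for v in proj(d,(506,205.8,86))),4,(0,0,255),1)
cv2.imwrite('pics/w2b.png',im)
E
```

```text
[505.36426738 203.92335373 352.99721686] 46.96206163381908 93.79018720451636
[281.9143238  212.29614625]
```

View pics/w2b.png

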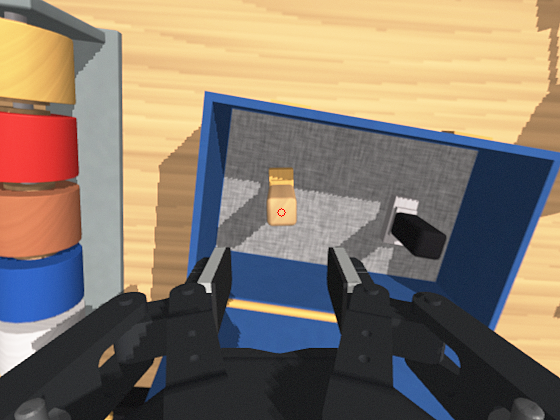

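The wrist view shows the pale stamp square between the fingers at (282,212), with its top face centred on the marked point and clear of the walls. I'll descend and grip.

Request:
arm_command(
  steps=[
    {"grip":0.55,"dx":0,"dy":0,"dz":-0.075,"yaw":0},
    {"grip":0.55,"dx":0,"dy":0,"dz":-0.075,"yaw":0},
    {"grip":0.55,"dx":0,"dy":0,"dz":-0.074,"yaw":0},
    {"grip":0.55,"dx":0,"dy":0,"dz":0,"yaw":0},
    {"grip":0,"dx":0,"dy":0,"dz":0,"yaw":0},
  ],
  squeeze=50,
)

```text
t: 7.68
position: [507.6, 206.1, 224.8]
ee_rot: [[-0.998, -0.067, 0.004], [-0.067, 0.998, 0.002], [-0.004, 0.001, -1.0]]
ft_force: [-0.1, 0.9, -0.1]
finger_gap: 30.0
grip_force: 0.0
```

Request:
arm_command(
  steps=[
    {"grip":0,"dx":0,"dy":0,"dz":0,"yaw":0},
    {"grip":0,"dx":0,"dy":0,"dz":0,"yaw":0},
    {"grip":0,"dx":0,"dy":0,"dz":0,"yaw":0},
    {"grip":0,"dx":0,"dy":0,"dz":0,"yaw":0},
  ],
)

```text
t: 8.18
position: [507.6, 206.0, 225.1]
ee_rot: [[-0.998, -0.067, 0.005], [-0.067, 0.998, 0.002], [-0.006, 0.002, -1.0]]
ft_force: [0.7, 0.0, 7.6]
finger_gap: 23.2
grip_force: 52.5
```

Request:
arm_command(
  steps=[
    {"grip":0,"dx":0,"dy":0,"dz":0.04,"yaw":0},
    {"grip":0,"dx":0,"dy":0,"dz":0.07,"yaw":0},
    {"grip":0,"dx":0,"dy":0,"dz":0.08,"yaw":0},
    {"grip":0,"dx":0,"dy":0,"dz":0.08,"yaw":0},
    {"grip":0,"dx":0,"dy":0,"dz":0.05,"yaw":0},
  ],
)

```text
t: 8.8
position: [505.9, 205.4, 418.0]
ee_rot: [[-0.998, -0.067, 0.004], [-0.067, 0.998, 0.001], [-0.004, 0.001, -1.0]]
ft_force: [1.0, 0.3, -2.4]
finger_gap: 23.4
grip_force: 51.2
```

Request:
arm_command(
  steps=[
    {"grip":0,"dx":0.006,"dy":-0.03,"dz":0,"yaw":0},
    {"grip":0,"dx":0.011,"dy":-0.06,"dz":0,"yaw":0},
    {"grip":0,"dx":0.012,"dy":-0.07,"dz":0,"yaw":0},
    {"grip":0,"dx":0.012,"dy":-0.07,"dz":0,"yaw":0},
    {"grip":0,"dx":0.012,"dy":-0.07,"dz":0,"yaw":0},
  ],
)

```text
t: 9.43
position: [536.9, 22.5, 412.7]
ee_rot: [[-0.998, -0.066, -0.002], [-0.066, 0.998, -0.001], [0.003, -0.001, -1.0]]
ft_force: [0.1, -0.1, -1.7]
finger_gap: 23.1
grip_force: 51.2
```

Request:
arm_command(
  steps=[
    {"grip":0,"dx":0.012,"dy":-0.07,"dz":0,"yaw":-0.04},
    {"grip":0,"dx":0.012,"dy":-0.07,"dz":0,"yaw":-0.04},
    {"grip":0,"dx":0.012,"dy":-0.07,"dz":0,"yaw":-0.04},
    {"grip":0,"dx":0.012,"dy":-0.07,"dz":0,"yaw":-0.04},
    {"grip":0,"dx":0.012,"dy":-0.07,"dz":0,"yaw":0},
  ],
)

```text
t: 10.05
position: [572.5, -187.3, 412.5]
ee_rot: [[-0.998, 0.06, -0.003], [0.06, 0.998, 0.0], [0.003, -0.0, -1.0]]
ft_force: [0.8, 0.7, -2.3]
finger_gap: 23.3
grip_force: 51.2
```

Request:
arm_command(
  steps=[
    {"grip":0,"dx":0.012,"dy":-0.07,"dz":0,"yaw":0},
    {"grip":0,"dx":0.01,"dy":-0.06,"dz":0,"yaw":0},
    {"grip":0,"dx":0,"dy":0,"dz":0,"yaw":0},
    {"grip":0,"dx":0,"dy":0,"dz":0,"yaw":0},
  ],
)

```text
t: 10.55
position: [585.9, -263.0, 412.6]
ee_rot: [[-0.998, 0.059, -0.003], [0.059, 0.998, 0.001], [0.003, 0.001, -1.0]]
ft_force: [0.3, 2.0, -1.7]
finger_gap: 23.2
grip_force: 51.2
```

```bash
python3 - <<'E'
from h import *
s=readout.state();print(s['position'],s['finger_gap'],s['grip_force'],np.degrees(np.arctan2(s['ee_rot'][1][1],s['ee_rot'][0][1])))
d=grab('wrist','w3.png')
E
```

```text
[ 585.91065581 -263.0137877   412.62492829] 23.208255259733875 51.24526798725128 86.60660488001682
```

View pics/w3.png

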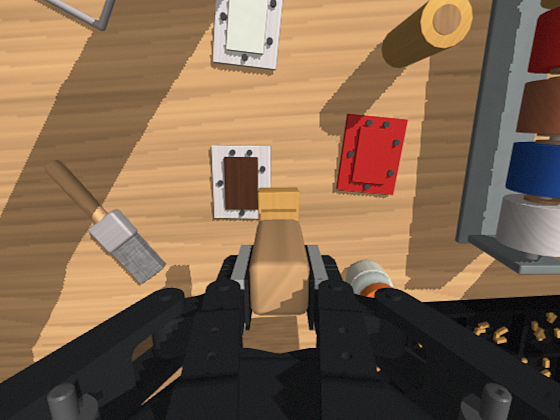

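The wrist view shows the stamp held upright (foot at 259–299, 188–220). The walnut blank is at (241,184), and the white blank above and red plate to the right are not used. I'll measure the blank and the foot from this view.

```bash
python3 - <<'E'
from h import *
d=np.load('pics/w3.npz');hsv=cv2.cvtColor(d['color'],cv2.COLOR_BGR2HSV)
m=cv2.inRange(hsv,(0,60,0),(20,255,110));z=np.zeros_like(m);z[150:215,221:262]=m[150:215,221:262]
z=cv2.morphologyEx(z,2,np.ones((3,3)))
c=max(cv2.findContours(z,0,1)[0],key=cv2.contourArea);print(cv2.boundingRect(c),cv2.contourArea(c))
w=np.array([ray(d,p,14)[:2] for p in c.reshape(-1,2)],np.float32);print('blank',cv2.minAreaRect(w))
wh=cv2.inRange(hsv,(0,0,120),(179,45,255));z[:]=0;z[140:225,205:276]=wh[140:225,205:276]
c=max(cv2.findContours(z,0,1)[0],key=cv2.contourArea);w=np.array([ray(d,p,8)[:2] for p in c.reshape(-1,2)],np.float32);print('jig',cv2.minAreaRect(w),cv2.boundingRect(c))
# foot: expected bottom/top front corners given stamp pose assumption
s=dict(p=np.array([585.9,-263.0]));a=np.radians(-3.4);ux=np.array([np.cos(a),np.sin(a)]);uy=np.array([-ux[1],ux[0]])
zb=412.6-219.1
for lx,ly,lz in [(-25,-12,0),(-25,12,0),(-25,-12,14),(-25,12,14)]:
    q=s['p']+lx*ux+ly*uy;print((lx,ly,lz),proj(d,(*q,zb+lz)).round(1))
b=cv2.inRange(hsv,(12,120,90),(32,255,255));
for r in range(185,222,3):
    x=np.nonzero(b[r,250:310])[0];print(r,(x.min()+250,x.max()+250) if len(x) else None,end=' ')
E
```

```text
(224, 157, 34, 53) 1658.5
blank ((588.1513671875, -308.26953125), (39.07805252075195, 63.53742218017578), 85.69357299804688)
jig ((588.2549438476562, -308.44268798828125), (69.98280334472656, 90.00789642333984), 85.69367218017578) (211, 145, 60, 74)
(-25, -12, 0) [258.7 192.2]
(-25, 12, 0) [297.6 192.2]
(-25, -12, 14) [257.2 197.5]
(-25, 12, 14) [299.1 197.5]
185 (np.int64(271), np.int64(305)) 188 (np.int64(260), np.int64(309)) 191 (np.int64(258), np.int64(308)) 194 (np.int64(258), np.int64(305)) 197 (np.int64(258), np.int64(309)) 200 (np.int64(258), np.int64(302)) 203 (np.int64(258), np.int64(308)) 206 (np.int64(258), np.int64(306)) 209 (np.int64(258), np.int64(309)) 212 (np.int64(259), np.int64(307)) 215 (np.int64(259), np.int64(309)) 218 (np.int64(259), np.int64(306)) 221 (np.int64(251), np.int64(309))
```

Request:
arm_command(
  steps=[
    {"grip":0,"dx":0.007,"dy":-0.0375,"dz":0,"yaw":-0.02},
    {"grip":0,"dx":0,"dy":-0.038,"dz":0,"yaw":0},
    {"grip":0,"dx":0,"dy":0,"dz":-0.07,"yaw":0},
    {"grip":0,"dx":0,"dy":0,"dz":-0.07,"yaw":0},
    {"grip":0,"dx":0,"dy":0,"dz":-0.08,"yaw":0},
  ],
)

```text
t: 11.22
position: [591.0, -310.0, 281.6]
ee_rot: [[-0.997, 0.075, 0.002], [0.075, 0.997, -0.002], [-0.002, -0.002, -1.0]]
ft_force: [0.5, -0.6, -2.9]
finger_gap: 23.2
grip_force: 51.3
```

Request:
arm_command(
  steps=[
    {"grip":0,"dx":0,"dy":0,"dz":-0.02,"yaw":0},
    {"grip":0,"dx":0,"dy":0,"dz":0,"yaw":0},
    {"grip":0,"dx":0,"dy":0,"dz":0,"yaw":0},
    {"grip":0,"dx":0,"dy":0,"dz":0,"yaw":0},
  ],
)

```text
t: 11.72
position: [591.9, -308.5, 272.5]
ee_rot: [[-0.997, 0.074, 0.003], [0.074, 0.997, -0.002], [-0.003, -0.001, -1.0]]
ft_force: [0.6, -0.2, -1.7]
finger_gap: 23.5
grip_force: 51.2
```

```bash
python3 - <<'E'
from h import *
s=readout.state();print(s['position'],s['finger_gap'],s['grip_force'],s['ft_force'],np.degrees(np.arctan2(s['ee_rot'][1][1],s['ee_rot'][0][1])))
d=grab('wrist','w4.png');t=grab('top','top2.png')
A=cv2.resize(d['color'][130:260,190:370],(792,572),interpolation=cv2.INTER_CUBIC)
cv2.imwrite('pics/w4b.png',A)
p=s['position'];a=np.radians(-4.3);ux=np.array([np.cos(a),np.sin(a)]);uy=np.array([-ux[1],ux[0]])
for lx,ly,lz in [(-25,-12,0),(-25,12,0),(-25,-12,14),(-25,12,14)]:
    q=p[:2]-[2,0]+lx*ux+ly*uy;print((lx,ly,lz),(4.4*(proj(d,(*q,p[2]-219.1+lz))-[190,130])).round(0))
for lx,ly in [(-32,-20),(-32,20),(32,-20),(32,20)]:
    q=np.array([588.2,-308.3])+lx*ux+ly*uy;print('bl',(4.4*(proj(d,(*q,14))-[190,130])).round(0))
E
```

```text
[ 591.93365967 -308.51149767  272.50659486] 23.467777565988577 51.19610846042633 [ 0.6107882  -0.15706659 -1.70126608] 85.76206041602266
(-25, -12, 0) [305. 250.]
(-25, 12, 0) [477. 251.]
(-25, -12, 14) [298. 273.]
(-25, 12, 14) [483. 273.]
bl [271. 148.]
bl [513. 149.]
bl [279. 508.]
bl [504. 508.]
```

View pics/w4b.png

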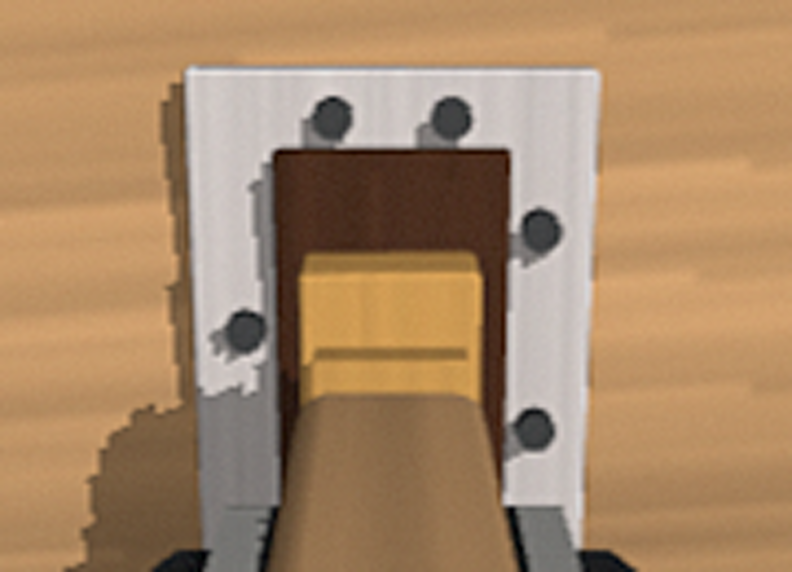

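The crop shows the foot (front edge rows 250–273, columns 300–483) parallel to the blank and centred across it. This agrees with the predicted pose to about 1 mm. Final lowering.

Request:
arm_command(
  steps=[
    {"grip":0,"dx":-0.003,"dy":0,"dz":-0.023,"yaw":0},
    {"grip":0,"dx":0,"dy":0,"dz":-0.022,"yaw":0},
    {"grip":0,"dx":0,"dy":0,"dz":0,"yaw":0},
    {"grip":0,"dx":0,"dy":0,"dz":0,"yaw":0},
    {"grip":0,"dx":0,"dy":0,"dz":0,"yaw":0},
  ],
)

```text
t: 12.45
position: [589.6, -308.1, 243.5]
ee_rot: [[-0.997, 0.074, 0.001], [0.074, 0.997, -0.0], [-0.001, -0.0, -1.0]]
ft_force: [-0.0, 0.6, -1.8]
finger_gap: 23.4
grip_force: 51.2
```

Request:
arm_command(
  steps=[
    {"grip":0,"dx":0,"dy":0,"dz":0,"yaw":0},
    {"grip":0,"dx":0,"dy":0,"dz":0,"yaw":0},
    {"grip":0,"dx":0,"dy":0,"dz":0,"yaw":0},
  ],
)

```text
t: 12.82
position: [589.3, -308.0, 243.3]
ee_rot: [[-0.997, 0.074, 0.0], [0.074, 0.997, -0.0], [-0.0, -0.0, -1.0]]
ft_force: [-0.1, -0.3, -1.3]
finger_gap: 23.6
grip_force: 51.2
```

```bash
python3 - <<'E'
from h import *
d=grab('wrist','w5.png');p=readout.state()['position']
b=cv2.inRange(cv2.cvtColor(d['color'],cv2.COLOR_BGR2HSV),(12,120,90),(32,255,255))
n,l,s,c=cv2.connectedComponentsWithStats(b[150:240,245:315]);print(np.nonzero(b[150:215,275:285].all(1))[0][:1]+150)
a=np.radians(-4.3);ux=np.array([np.cos(a),np.sin(a)])
print(p,proj(d,(*(p[:2]-[2,0]-25*ux),p[2]-219.1)))
print(order.finish_job())
E
```

```text
[152]
[ 589.3069721  -308.01140496  243.28067035] [278.42972475 187.9868053 ]
the job is handed in; nothing more can be done
None
```

I handed the job in with the lid open on its stop and the pale-handled stamp held upright about 10 mm above the walnut blank, within about 1 mm of its centre and parallel to it; the hand-in gave no verdict, and my last image check of the foot's position was inconclusive.

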